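# Push out the filter slide of the bench dust filter with the release key

## Robot

A 6-joint arm with a two-finger parallel gripper is mounted at the origin on the work surface. World frame = base frame: x ahead of the robot, y to its left, z up, the work surface at z = 0. Lengths are in mm, angles in rad, forces in N, time in s.
With the tool pointing down it reaches from about 350 to 775 mm from the base axis. Payload 7.3 kg.
Tool frame: the origin (TCP) lies on the centre line of the jaws, within the pads' length; the fingertips stand 22 mm ahead of it and the grasp point (between the pads) lies 3 mm ahead of it; z points along the fingers, y is the direction in which the jaws open and shut (so a half turn about z gives the same grasp; the last joint's range is limited). The gripper opens to 92 mm and grips with 3 to 60 N. Pads are 19 mm wide; open, the fingers measure 130 mm over their backs; the gripper's body (75 mm by 190 mm) begins 47 mm behind the grasp point.
Start: joints at [1.182, 0.342, 1.524, -0, 1.275, -0.146], TCP at [126.204, 509.623, 248.741] pointing down, gripper open.
Joint ranges: [-2.53, 2.53], [-0.77, 2.02], [0.04, 2.7], [-1, 4.14], [0.28, 2.66], [-3.11, 3.11]. Speed limits (rad/s): [2.57, 2.57, 3.14, 3.14, 3.14, 3.14].

## Interface

Orientations are given as [roll, pitch, yaw] about the fixed x, y, z axes, in that order (R = Rz(yaw) Ry(pitch) Rx(roll)).
In Python, from plant import get_obs, capture, bot, spot_in gives the robot as it stands.
- The arm moves only by the shell command python3 -m handwheel 'ROWS' [OPENING]. ROWS is JSON, a list of rows, each a list of 2 entries, a list of its own where there are three numbers: the shift along the world's x, y, z in mm, then the turn, a rotation vector about the world's x, y, z in rad. In form: [[[x, y, z], [wx, wy, wz]], ...]. A call has 1 to 12 rows; each row shifts and turns the commanded pose from where the row before left it; what a row does not reach is not made up. A row lasts 1/8 s, in which the tool goes at most 62.5 mm and 10.7 degrees, less where a joint would pass 70% of its speed; a pose out of reach is approached as far as the arm can. A call is refused whole if a number of a shift passes 62.5 or a number of a turn 0.188, either way. A call with a gripper value outside its range is refused whole. OPENING is the closure, from 0 (fully open) to 1 (shut), set as the call begins (- or left out, the last holds). The fingers move at their own pace and stop on an object; the grip force is fixed at half the most. Time passes only in rows, so rows that do not move let the fingers close. It gives the time, the measured TCP pose, the force and the opening at its end, in the units of the state.
- get_obs(): the state, without advancing time (a new reading comes with each control period).
- capture(name): name is "scene" or "side" or "wrist"; returns a dict with "img" (400x640x3 uint8, red, green, blue), "fx", "fy", "cx", "cy" (pixels), "cam_to_world" (4x4, takes a point from camera to world coordinates). Camera axes: x right, y up, looking along -z (the intrinsics and any distortion apply to the point x, -y, -z); pixel columns grow to the right and rows downward; lengths in mm; the calibration is good to about 2 mm. A picture is of the moment at which its call begins. There is no depth.
- bot.close_job(): hands the job in, once; it reports no verdict.
Trained networks look in the newest picture that a camera, given by its name, has taken for a name from the list of things; names that differ only in an ending like _2 or _b are one class to them, and where a whole thing is asked for, a point or a joint stands for the part that bears it (a point fixed in the world has none). Each returns a list of dicts, best first, with "score" (0 to 1); they miss things now and then, are a little off and sometimes report something else, mostly with a low value. They report only what shows in the picture. A call takes as long as a camera call. They do not tell look-alikes from the thing itself.
- spot_in(thing, camera): "xyz" ([x, y, z] in mm, in the coordinates of the camera as it stood for that picture, good to about 4 mm: the middle of the surface that is visible of it).
The state is a dict: "time": time; "joint_positions": joint angles; "dq": joint speeds; "tau": joint torques, N m; "tool_pos": TCP position; "tcp_rot": TCP orientation; "contact_force": force on the tool from outside, world axes, zero at the start; "moment": the same for the moment, N m; "grip_width": finger opening in mm.
Only numpy, scipy, OpenCV 4.12 (cv2) and the standard library are available. Lean on these libraries where they do the work, as an engineer would, in place of code of your own. Each camera call takes 0.05 s, during which the arm holds its last target. There are 200 camera calls.

## Task

Take the release key from its stand, put its pin straight into the square well of the black filter slide on the grey dust filter, press the recessed button fully down and, keeping it held down with the pin, push the slide out sideways, through the open end of its rails, as far as it goes. Then hang the key back in the hole of its stand, upright on its collar, and let go. Leave the jar, the bowl and the mallet where they are.

Things in the scene. Friction and masses are not known exactly. Their poses are not given: they have to be found in the camera images.
- unit: the bench dust filter: fixed grey metal housing, 192 mm deep (x), 220 mm wide (y), 185 mm high, with a face sloping 35 degrees from level, falling towards its -x side (the robot). Origin on the table under the sloped face; y along the width. Two aluminium rails (28 mm high) on the face carry the black filter slide.
- filter_well (a point): centre of the mouth of the aluminium-rimmed 22 x 22 mm square well in the middle of the black slide (90 mm up the slope, 130 mm along y, 40 mm thick). It moves too. z points out of the well, square to the sloped face: 35 degrees from vertical, leaning to the housing's -x side; y is the housing's y. The slide moves out along -y. Button top: 25 mm below the mouth at rest, 33 mm fully down.
- filter (a joint): travel of the black slide along -y of the well, m: 0 home, 0.070 fully out at its stop. Friction about 1.5 N; it stays where it is left. A catch under the button blocks it at about 1.5 mm, a second one at about 24 mm if the button has come up again; both are passed while the button is down. The pin may push on the well's wall.
- release (a joint): travel of the recessed button into the well, m: 0 up, 0.008 fully down. A spring brings it up: 1.6 N to start, about 5 N fully down. The catch lets go at more than 0.005. It rides with the slide.
- release_top (a point): centre of the top of the round steel button (19 mm across) at the bottom of the well; moves with the slide and the button.
- key_mid (a point): centre of the release key's wooden handle. Key (130 g, 137 mm long along its z, upright at the start), from the bottom: round steel pin 12 mm in diameter, 75 mm long; steel collar 36 mm in diameter, 6 mm thick; handle 26 x 26 mm square, 56 mm long. This point is 109 mm above the pin's tip, 34 mm above the collar's underside; x and y are square to the handle's sides.
- key_tip (a point): the lower end of the key's pin, on its axis.
- stand_hole (a point): centre of the square hole, 22 mm by 22 mm, in the top of the fixed plywood tool stand (top plate 90 mm by 90 mm by 16 mm, its top 90 mm above the table, free space under it down to the 8 mm thick foot). The key hangs in it by its collar, the tip then being 75 mm below this point; z is up.
- jar: bystander: closed amber glass jar, 72 mm in diameter and 85 mm high; origin at the centre of its underside.
- bowl: bystander: turned wooden bowl, 120 mm across and 50 mm high; origin at the centre of its underside.
- mallet: bystander: wooden mallet lying down, 200 mm long, head 64 mm in diameter; origin on the table under the head's middle, x towards the handle's end.
- stand: the plywood tool stand itself, fixed; origin on the table under the hole, axes parallel to those of stand_hole.
- key: the release key as a whole; origin at the pin's tip (see key_mid).
Not all that is in view belongs to the job. Leave any pink or purple look-alike of the key alone.

How it is judged (in metres and radians):
On the way, in this order (a step that is already met when the one before it is completed fails the run):
1. the key's pin presses the button down in its well (more than 5.5 mm) with the slide still home (value of joint release above 0.0055 m and value of joint filter below 0.01 m and distance between key_tip and release_top below 0.014 m and contact force between key and unit above 0.5 N), for 0.05 s.
2. with the button still held down by the pin (more than 5 mm), the slide has been pushed out past both catches (more than 32 mm) (value of joint release above 0.005 m and value of joint filter above 0.032 m and distance between key_tip and release_top below 0.014 m and contact force between key and unit above 0.5 N), for 0.02 s.
At the end, for the whole second after the job is handed in: The filter slide is out by more than 64 mm of its 70 mm; the key hangs at rest in the stand's hole, its collar on the plate (tip at least 70 mm below the plate's top, upright within 7 degrees, centred within 15 mm), released; jar, bowl and mallet within 30 mm of where they were (value of joint filter above 0.064 m and horizontal distance between each of key_tip, key_mid and stand_hole below 0.015 m and z of key_tip in the frame of stand_hole below -0.07 m and angle between key_mid's own z axis and vertical below 0.12 rad and contact force between key and stand above 0.2 N and linear speed of key below 0.02 m/s and distance of each of jar, bowl, mallet from where it was at the start of the episode below 0.03 m); the robot touches nothing.
It fails at once if the jar is moved by more than 30 mm (distance of jar from where it was at the start of the episode above 0.03 m).
It fails at once if the bowl is moved by more than 30 mm (distance of bowl from where it was at the start of the episode above 0.03 m).
It fails at once if the mallet is moved by more than 30 mm (distance of mallet from where it was at the start of the episode above 0.03 m).
It also fails if it takes over 51 s, if anything falls off the work surface, if the arm or the gripper's body presses on something with over 40 N, if the wrist force passes 120 N, or if a joint passes its speed limit or range.

## Working session

There is one attempt and no reset: what is moved stays moved. The work goes in short steps, Python scripts to look and compute and a shell command to move; the robot and the scene stay as the last step left them, time stands still between calls to the robot, and variables do not carry over. Pictures are saved under pics/ and viewed, about 8 in all and at most 12, crops included, and the job is handed in when it is done.

```bash
ls; mkdir -p pics; cat > h.py <<'E'
import numpy as np, cv2
from plant import get_obs, capture, bot, spot_in
def look(cam, things, n=3):
    c=capture(cam); T=np.array(c["cam_to_world"])
    for t in things:
        for d in spot_in(t,cam)[:n]:
            p=np.array(d["xyz"]); w=T@np.r_[p,1]
            q=proj(c,w[:3])
            print(cam,t,round(d["score"],2),w[:3].round(1),q.round(0))
    return c
def proj(c,w):
    T=np.array(c["cam_to_world"]); p=np.linalg.inv(T)@np.r_[w,1]
    return np.array([c["cx"]+c["fx"]*p[0]/-p[2], c["cy"]+c["fy"]*-p[1]/-p[2]])
def ray(c,u,v):
    T=np.array(c["cam_to_world"]); d=T[:3,:3]@np.array([(u-c["cx"])/c["fx"],-(v-c["cy"])/c["fy"],-1]); return T[:3,3],d
def onz(c,u,v,z):
    o,d=ray(c,u,v); return o+d*(z-o[2])/d[2]
def save(c,name,crop=None,s=1):
    im=c["img"][:,:,::-1]
    if crop: x0,y0,x1,y1=crop; im=im[y0:y1,x0:x1]
    cv2.imwrite("pics/"+name,cv2.resize(np.ascontiguousarray(im),None,fx=s,fy=s,interpolation=cv2.INTER_CUBIC))
E
python3 - <<'E'
from h import *
T=["unit","filter_well","release_top","key_mid","key_tip","stand_hole","stand","jar","bowl","mallet"]
a=look("scene",T); b=look("side",T)
print({k:v for k,v in a.items() if k not in("img",)})
save(a,"s.png"); save(b,"d.png"); print(get_obs())
E
```

```text
pics
scene unit 0.97 [728.2 -95.5 139.7] [361. 250.]
scene unit 0.16 [490.1 256.8 124.9] [353. 156.]
scene filter_well 0.94 [641.9 -71.  173.7] [334. 216.]
scene key_mid 0.76 [501.5 385.7  97.8] [377. 148.]
scene key_mid 0.69 [492.3 258.5 123.6] [354. 156.]
scene key_mid 0.69 [429.1 162.5 102.5] [319. 169.]
scene key_tip 0.83 [433.  161.  103.4] [319. 169.]
scene key_tip 0.69 [488.2 258.6 124. ] [353. 156.]
scene key_tip 0.55 [496.4 383.9  94.7] [375. 149.]
scene stand_hole 0.97 [501. 232.  60.] [351. 178.]
scene stand_hole 0.59 [ 436.5 -291.1   61.7] [204. 270.]
scene stand 0.83 [498.2 232.8  57.3] [350. 179.]
scene stand 0.49 [723.3 -94.7 141. ] [359. 248.]
scene stand 0.4 [ 437.8 -293.7   56.2] [203. 272.]
scene jar 0.62 [ 436.  -294.9   59.9] [202. 271.]
scene bowl 0.93 [ 662.6 -299.9   20.7] [277. 334.]
scene mallet 0.68 [683.7 331.3  45.9] [419. 188.]
scene mallet 0.15 [487.8 258.9 124.7] [353. 155.]
side unit 0.74 [649.4 -75.8 140.8] [384. 210.]
side filter_well 0.94 [630.8 -44.5 161.8] [371. 198.]
side filter_well 0.28 [648.6 -76.  141.3] [384. 210.]
side release_top 0.61 [47
[... 1067 characters left out ...]
00000000e+00]])}
{'time': 1.1, 'joint_positions': array([ 1.18196894e+00,  3.41957802e-01,  1.52410532e+00,  4.25059932e-06,
        1.27537462e+00, -1.45985091e-01]), 'dq': array([-5.02729781e-06,  9.45421693e-04, -3.99124160e-05,  2.05498759e-04,
        1.04346534e-03,  1.40316724e-03]), 'tau': array([ 3.57414337e-04, -4.31136274e+01, -2.44483030e+01,  7.18252896e-02,
        4.83500585e-02, -2.25557233e-05]), 'tool_pos': array([126.2205051 , 509.62292336, 248.76056768]), 'tcp_rot': array([3.14143880e+00, 1.85112308e-05, 2.89874912e+00]), 'contact_force': array([-0.71419193,  0.74242623, -0.36300243]), 'moment': array([0.02095398, 0.0324597 , 0.01086264]), 'grip_width': 91.66339035181507}
```

View images.

```bash
python3 - <<'E'
import cv2,numpy as np
a=cv2.imread("pics/s.png")[90:350,150:520];b=cv2.imread("pics/d.png")[90:350,170:540]
cv2.imwrite("pics/v1.png",np.vstack([cv2.resize(a,None,fx=1.6,fy=1.15*1.0),cv2.resize(b,None,fx=1.6,fy=1.15)]))
E
```

```text
(no output)
```

View pics/s.png

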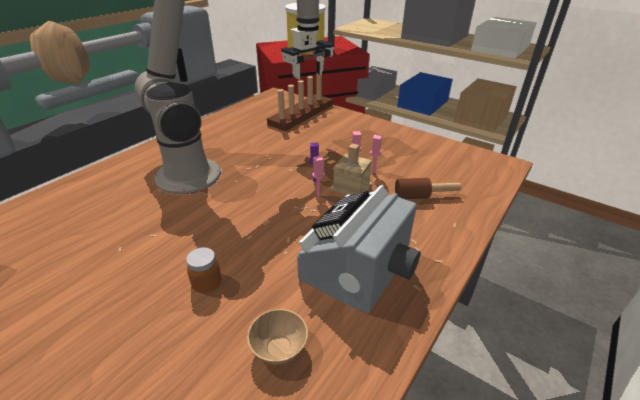

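View pics/d.png

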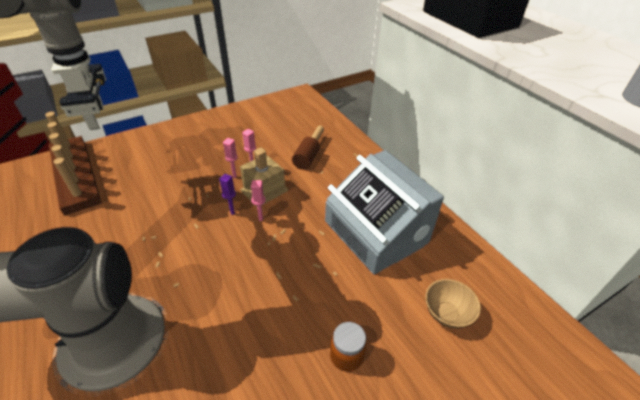

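```bash
python3 - <<'E'
import cv2,numpy as np
a=cv2.imread("pics/s.png");b=cv2.imread("pics/d.png")
R=lambda i,x,y,w,h:cv2.resize(i[y:y+h,x:x+w],(400,300),interpolation=cv2.INTER_CUBIC)
cv2.imwrite("pics/v1.png",np.vstack([np.hstack([R(a,300,120,100,75),R(a,290,180,140,105)]),np.hstack([R(b,210,125,100,75),R(b,320,140,140,105)])]))
E
```

```text
(no output)
```

View pics/v1.png

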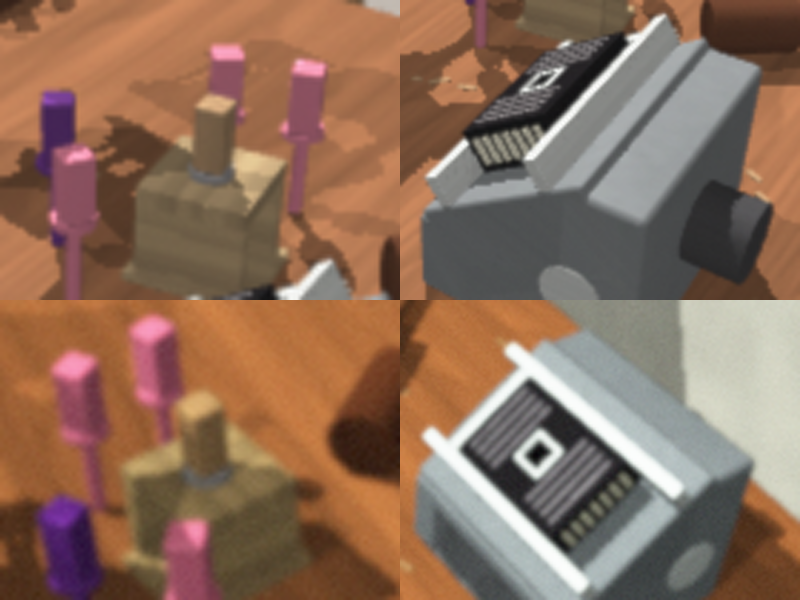

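```bash
python3 - <<'E'
from h import *
a=capture("scene");b=capture("side")
def tri(p,q):
    o1,d1=ray(a,*p);o2,d2=ray(b,*q)
    d1=d1/np.linalg.norm(d1);d2=d2/np.linalg.norm(d2)
    s=np.linalg.lstsq(np.c_[d1,-d2],o2-o1,rcond=None)[0]
    x,y=o1+d1*s[0],o2+d2*s[1]; return ((x+y)/2).round(1),np.linalg.norm(x-y).round(1)
for n,p,q in [("well",(340,208),(368.3,194.3)),("rail+y",(383.8,187.7),(359,157)),("rail-y",(335.5,242),(417,207)),("keytop",(354,145.7),(260.7,150)),("collar",(353,164),(261.7,168.7)),
 ("stand near corner top",(360.5,173),(284.5,171.7)),("pinkA",(318.5,158),(256.7,183)),("pinkB",(357,133.5),(229,140.5)),("pinkC",(377,136.5),(247.5,132)),("purple",(314.5,144),(226,178))]:
    print(n,*tri(p,q))
T=np.array(b["cam_to_world"]);print(T.round(2).tolist())
c=look("wrist",["unit"]); print(np.array(c["cam_to_world"]).round(2).tolist(),c["fx"])
E
```

```text
well [631.1 -32.  166.4] 2.6
rail+y [681.6  83.2 181. ] 1.7
rail-y [ 692.8 -136.8  177.3] 8.4
keytop [484.1 267.9 152.6] 0.0
collar [482.5 271.5  85.3] 1.7
stand near corner top [533.4 228.4  89.6] 8.8
pinkA [425.4 166.3 136.3] 1.0
pinkB [430.8 374.7 135. ] 1.3
pinkC [495.3 391.6 135.2] 2.3
purple [364.9 226.5 135.6] 4.7
[[0.86, 0.34, -0.37, 168.39], [-0.5, 0.61, -0.61, -565.5], [0.02, 0.71, 0.7, 815.71], [0.0, 0.0, 0.0, 1.0]]
[[0.24, -0.94, -0.26, 58.16], [0.97, 0.23, 0.06, 527.63], [0.0, -0.26, 0.96, 384.96], [0.0, 0.0, 0.0, 1.0]] 299.47288127248356
```

```bash
python3 -m handwheel '[[[39,-27,4],[0,0,0.033]],[[39,-27,4],[0,0,0.033]],[[39,-27,4],[0,0,0.033]],[[39,-27,4],[0,0,0.033]],[[39,-27,4],[0,0,0.033]],[[39,-27,4],[0,0,0.033]],[[39,-27,4],[0,0,0.033]],[[39,-27,4],[0,0,0.033]],[[39,-27,4],[0,0,0.033]],[[0,0,0],[0,0,0]],[[0,0,0],[0,0,0]]]' 0
python3 - <<'E'
from h import *
c=look("wrist",["key_mid","key_tip","stand_hole","stand"]); save(c,"w1.png")
o=get_obs(); print(o["time"],o["tool_pos"],o["tcp_rot"])
for w in [(484,268,152.6),(483,270,90)]: print(proj(c,w))
E
```

```text
time: 2.68
tool_pos: [476.7, 266.8, 284.5]
tcp_rot: [3.141, -0.001, -3.088]
contact_force: [-0.4, 0.3, -0.2]
grip_width: 91.9
wrist key_mid 0.96 [492.4 387.9 124.4] [434. 209.]
wrist key_mid 0.88 [364.6 230.4 136. ] [284.  65.]
wrist key_mid 0.62 [479.6 269.1 150.4] [321. 198.]
wrist key_tip 0.96 [488.4 383.9 123.1] [431. 205.]
wrist key_tip 0.81 [476.8 271.5 154.5] [324. 196.]
wrist key_tip 0.76 [369.  232.3 139.8] [286.  70.]
wrist stand_hole 0.68 [467.2 271.2  89.9] [323. 173.]
wrist stand 0.57 [465.9 270.9  89.2] [323. 172.]
2.925 [476.43231293 267.38428895 284.90969632] [ 3.14135776e+00  1.01890877e-04 -3.08592733e+00]
[319.36671034 202.70842597]
[321.200725   186.64377051]
```

View pics/w1.png

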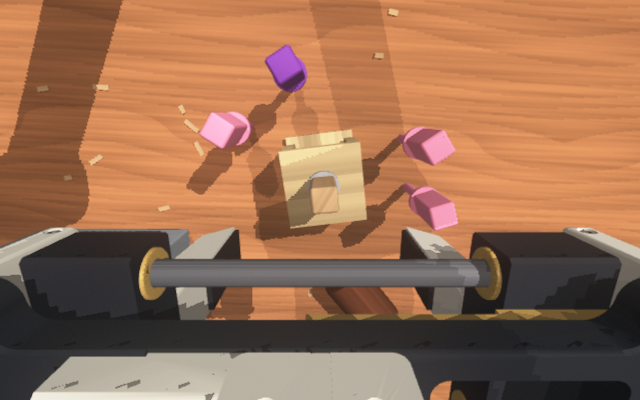

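```bash
python3 - <<'E'
from h import *
c=capture("wrist")
P=np.array([onz(c,u,v,90) for u,v in [(279,153),(358,142),(366,219),(290,227)]])
print(P.round(1),P.mean(0).round(1))
for i in range(4):
    d=P[(i+1)%4]-P[i]; print(np.linalg.norm(d).round(1),np.degrees(np.arctan2(d[1],d[0])).round(1))
K=cv2.resize(c["img"][165:225,300:350],None,fx=8,fy=8,interpolation=cv2.INTER_CUBIC)[:,:,::-1]
cv2.imwrite("pics/k.png",np.ascontiguousarray(K))
print(onz(c,325,204,152))
E
```

```text
[[447.7 222.   90. ]
 [430.9 307.8  90. ]
 [518.8 325.1  90. ]
 [533.8 236.8  90. ]] [482.8 272.9  90. ]
87.4 101.1
89.6 11.2
89.6 -80.4
87.3 -170.3
[485.13738601 273.96740174 152.        ]
```

View pics/k.png

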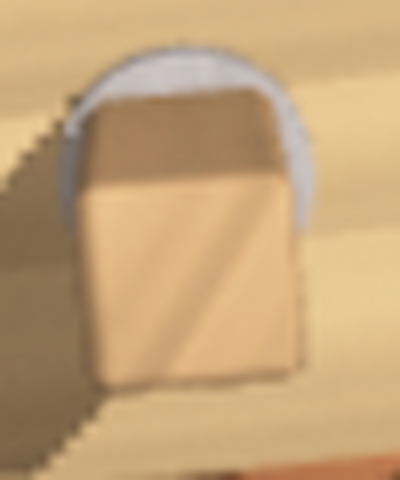

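```bash
python3 - <<'E'
from h import *
c=capture("wrist")
P=np.array([onz(c,u,v,153) for u,v in [(310,188.75),(336,187.25),(337.25,211.9),(312.9,213.1)]])
print(P.round(1),P.mean(0).round(1))
for i in range(4):
    d=P[(i+1)%4]-P[i]; print(np.linalg.norm(d).round(1),np.degrees(np.arctan2(d[1],d[0])).round(1))
E
```

```text
[[471.2 259.2 153. ]
 [468.4 282.9 153. ]
 [492.1 285.8 153. ]
 [494.5 263.  153. ]] [481.5 272.7 153. ]
23.9 96.6
23.8 6.9
22.9 -83.8
23.7 -170.6
```

```bash
python3 -m handwheel '[[[3,3,-30],[0,0,0.04]],[[3,3,-40],[0,0,0.03]],[[0,0,-40],[0,0,0]],[[0,0,-30],[0,0,0]],[[0,0,-18],[0,0,0]],[[0,0,0],[0,0,0]]]' 0
python3 - <<'E'
from h import *
o=get_obs(); print(o["tool_pos"],o["tcp_rot"],o["contact_force"])
E
python3 -m handwheel '[[[0,0,0],[0,0,0]],[[0,0,0],[0,0,0]],[[0,0,0],[0,0,0]],[[0,0,0],[0,0,0]],[[0,0,0],[0,0,0]],[[0,0,0],[0,0,0]]]' 1
```

```text
time: 3.78
tool_pos: [482.3, 272.5, 125.5]
tcp_rot: [-3.141, -0.003, -3.017]
contact_force: [-0.2, 0.0, 0.8]
grip_width: 91.7
[482.28020903 272.54857219 125.54610136] [-3.14092250e+00 -2.91676209e-03 -3.01697667e+00] [-0.23710577  0.03956239  0.83968381]
time: 4.53
tool_pos: [483.2, 272.6, 126.8]
tcp_rot: [3.142, 0.0, -3.017]
contact_force: [-0.3, 0.2, -0.5]
grip_width: 37.0
```

```bash
python3 -m handwheel '[[[0,0,0],[0,0,0]],[[0,0,0],[0,0,0]],[[0,0,0],[0,0,0]],[[0,0,0],[0,0,0]]]' 1; python3 -m handwheel '[[[0,0,15],[0,0,0]],[[0,0,30],[0,0,0]],[[0,0,40],[0,0,0]],[[0,0,45],[0,0,0]],[[0,0,45],[0,0,0]],[[0,0,30],[0,0,0]],[[0,0,0],[0,0,0]]]'
```

```text
time: 5.03
tool_pos: [483.2, 272.5, 126.7]
tcp_rot: [-3.141, -0.0, -3.017]
contact_force: [0.0, -1.8, 0.1]
grip_width: 25.7
time: 5.9
tool_pos: [483.8, 273.1, 334.9]
tcp_rot: [3.14, 0.006, -3.017]
contact_force: [0.7, -0.1, -1.5]
grip_width: 25.6
```

```bash
python3 -m handwheel '[[[3,-20,0],[0,0,-0.01]],[[5,-40,0],[0,-0.08,-0.01]],[[5,-45,0],[0,-0.09,-0.01]],[[5,-45,0],[0,-0.09,-0.01]],[[5,-45,0],[0,-0.09,-0.01]],[[5,-45,0],[0,-0.09,-0.01]],[[5,-40,0],[0,-0.09,-0.01]],[[5,-33,-5],[0,-0.081,0]],[[0,0,-5],[0,0,0]],[[0,0,0],[0,0,0]],[[0,0,0],[0,0,0]]]'
python3 - <<'E'
from h import *
c=look("wrist",["filter_well","unit","release_top"]); save(c,"w2.png")
o=get_obs(); print(o["time"],o["tool_pos"],o["tcp_rot"])
E
```

```text
time: 7.28
tool_pos: [521.2, -39.8, 321.6]
tcp_rot: [-3.087, 0.608, -3.071]
contact_force: [0.2, -0.0, -2.6]
grip_width: 25.8
wrist filter_well 0.75 [620.6 -24.7 159. ] [335. 172.]
wrist unit 0.59 [600.5 -28.2 129. ] [334. 140.]
wrist unit 0.45 [ 683.5 -324.7   29.8] [138. 130.]
wrist release_top 0.55 [646.8 -29.9 148.8] [329. 182.]
wrist release_top 0.38 [503.4 231.6  66.9] [601.  40.]
wrist release_top 0.33 [ 686.4 -326.6   31.1] [137. 132.]
7.475 [521.36837208 -39.68053074 321.89792577] [-3.08650866  0.60879609 -3.07073319]
```

View pics/w2.png

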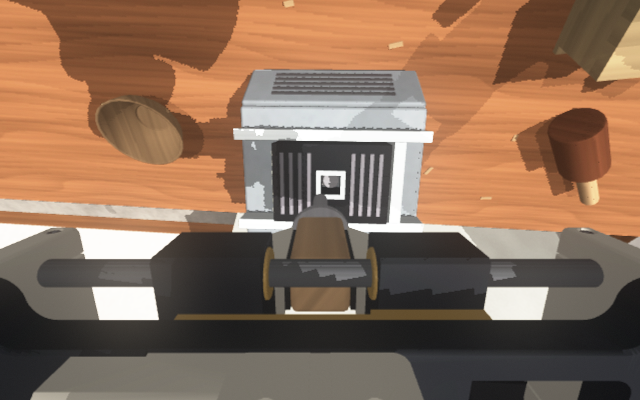

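```bash
python3 - <<'E'
import cv2
a=cv2.imread("pics/w2.png")[125:225,265:405]
cv2.imwrite("pics/w2c.png",cv2.resize(a,None,fx=5.6,fy=5.6,interpolation=cv2.INTER_CUBIC))
E
```

```text
(no output)
```

View pics/w2c.png

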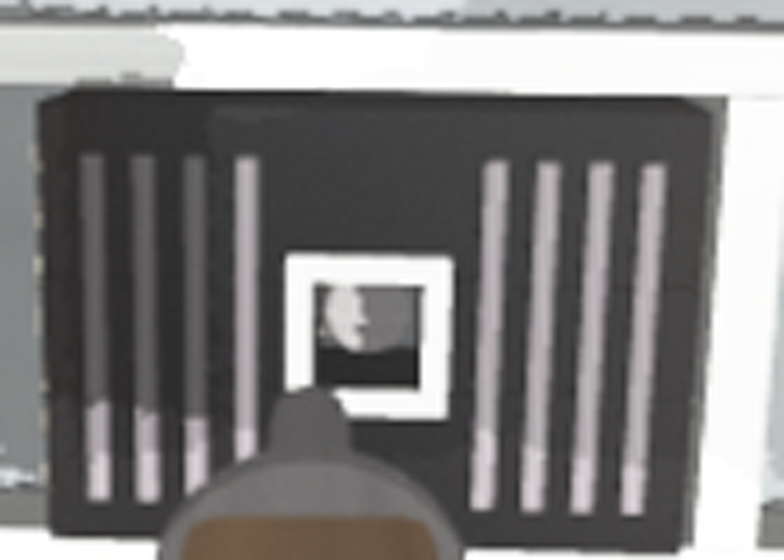

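```bash
cat > g.py <<'E'
from h import *
from scipy.optimize import least_squares
from scipy.spatial.transform import Rotation as Ro
def frame(psi,x):
    R=Ro.from_euler('zy',[psi,-35*np.pi/180]).as_matrix()  # x up slope?, z normal
    return R
E
python3 - <<'E'
from g import *
c=capture("wrist");a=capture("scene");b=capture("side")
C=lambda x,y:(265+x/5.6,125+y/5.6)
R=frame(0.05,0); print("n",R[:,2])
# points on slide plane, local (up-slope x, y)
loc=[(-11,-11),(-11,11),(11,11),(11,-11)]
px=[C(313,284),C(424,286),C(420,388),C(313,386)]
def res(p,full=False):
    W=p[:3]; R=frame(p[3],0); r=[]
    for l,q in zip(loc,px): r+=list(proj(c,W+R@np.array([*l,0]))-q)
    # slide side edges at crop y=336
    for yy,q in ((-65,C(43,336)),(65,C(701,336))): r.append((proj(c,W+R@np.array([0,yy,0]))-q)[0])
    for yy,q in ((-55,C(100,93)),(60,C(680,102))): pass
    r+=list(0.7*(proj(a,W)-(340,208)))+list(0.7*(proj(b,W)-(368.3,194.3)))
    return np.array(r)
s=least_squares(res,[633,-35,167,0.05]); print(s.x.round(3),s.fun.round(1))
W=s.x[:3]
# yaw from lines on the slide plane
def onpl(q,off=0):
    o,d=ray(c,*q); n=R[:,2]; return o+d*(((W+n*off-o)@n)/(d@n))
for p,q in [((80,92),(690,102)),((95,500),(145,500)),((90,155),(655,165)),((100,500),(633,513)),((52,535),(685,548)),((285,254),(453,257))]:
    d=onpl(C(*q))-onpl(C(*p)); print(np.linalg.norm(d).round(1),"yaw deg",np.degrees(np.arctan2(-d[0]/1,d[1])).round(2), d.round(1))
o=get_obs(); Rt=Ro.from_euler('xyz',o["tcp_rot"]).as_matrix(); t=np.array(o["tool_pos"])
tip=t+111.7*Rt[:,2]; print("tip",tip, "px",proj(c,tip), "crop",(proj(c,tip)-(265,125))*5.6); print(Rt.round(3))
print("tip in well frame",frame(s.x[3],0).T@(tip-W), o["time"])
E
```

```text
n [-5.73576436e-01 -1.73472348e-18  8.19152044e-01]
[ 6.32708e+02 -2.87140e+01  1.67763e+02  5.10000e-02] [ 0.1 -0.6  0.2 -0.7  0.4  0.3 -0.1  0.5 -0.2 -0.9  0.8 -0.3 -0.2 -1.4]
116.8 yaw deg 2.03 [ -4.1 116.7  -2.9]
10.3 yaw deg 2.95 [-0.5 10.2 -0.4]
109.3 yaw deg 1.99 [ -3.8 109.2  -2.7]
109.0 yaw deg 1.74 [ -3.3 108.9  -2.3]
130.2 yaw deg 1.94 [ -4.4 130.1  -3.1]
33.0 yaw deg 2.0 [-1.2 33.  -0.8]
tip [585.32521144 -41.6515798  230.33053767] px [317.97637617 200.82474196] crop [296.66770654 424.61855496]
[[-0.818 -0.039  0.573]
 [-0.058  0.998 -0.015]
 [-0.572 -0.045 -0.819]]
tip in well frame [ -3.58520233 -12.77090976  78.42981022] 7.625
```

```bash
sed -i "s/from_euler('zy'/from_euler('ZY'/" g.py; python3 - <<'E'
from g import *
c=capture("wrist");a=capture("scene");b=capture("side")
C=lambda x,y:np.array((265+x/5.6,125+y/5.6))
loc=[(-11,-11),(-11,11),(11,11),(11,-11)]
px=[C(313,284),C(424,286),C(420,388),C(313,386)]
lines=[((80,92),(690,102)),((90,155),(655,165)),((100,500),(633,513)),((52,535),(685,548)),((285,254),(453,257))]
def res(p):
    W=p[:3]; R=frame(p[3],0); r=[]
    for l,q in zip(loc,px): r+=list(proj(c,W+R@np.array([*l,0]))-q)
    for yy,q in ((-65,C(43,336)),(65,C(701,336))): r.append((proj(c,W+R@np.array([0,yy,0]))-q)[0])
    for p1,q1 in lines:
        L=[]
        for z in (p1,q1):
            o,d=ray(c,*C(*z)); n=R[:,2]; L.append(R.T@(o+d*(((W-o)@n)/(d@n))-W))
        r.append(L[1][0]-L[0][0])
    r+=list(0.5*(proj(a,W)-(340,208)))+list(0.5*(proj(b,W)-(368.3,194.3)))
    return np.array(r)
s=least_squares(res,[633,-35,167,0.05]); print(s.x.round(3),s.fun.round(1))
W=s.x[:3];R=frame(s.x[3],0)
o=get_obs(); Rt=Ro.from_euler('xyz',o["tcp_rot"]).as_matrix(); t=np.array(o["tool_pos"])
tip=t+111.7*Rt[:,2]
print("tip in well frame",R.T@(tip-W), "R",R.round(3).tolist())
D=R@np.diag([-1,1,-1]); print("rotvec to align tool", Ro.from_matrix(D@Rt.T).as_rotvec())
E
```

```text
[ 6.32480e+02 -2.91810e+01  1.67932e+02  5.90000e-02] [ 0.  -0.6  0.1 -0.6  0.3  0.5 -0.2  0.5  0.1 -0.6  0.3  0.3  0.  -0.6
  0.   0.5 -0.2 -0.1 -0.9]
tip in well frame [-3.4212243  -9.928397   78.54364101] R [[0.818, -0.059, -0.573], [0.048, 0.998, -0.034], [0.574, 0.0, 0.819]]
rotvec to align tool [0.0451481  0.00085422 0.02074585]
```

```bash
python3 -m handwheel '[[[1.3,1.4,1],[0.0225,0,0.01]],[[1.3,1.3,1],[0.0225,0,0.01]],[[10,0.6,-14],[0,0,0]],[[11,0.6,-16],[0,0,0]],[[9,0.6,-13],[0,0,0]],[[9,0.5,-13],[0,0,0]],[[0,0,0],[0,0,0]],[[0,0,0],[0,0,0]]]'
python3 - <<'E'
from g import *
c=capture("wrist"); b=capture("side")
W=np.array([632.5,-29.2,167.9]);R=frame(0.059,0)
A=c["img"][110:250,240:430]; B=b["img"][150:230,325:435]
A=cv2.resize(A,(597,440),interpolation=cv2.INTER_CUBIC); 
o=get_obs(); Rt=Ro.from_euler('xyz',o["tcp_rot"]).as_matrix(); t=np.array(o["tool_pos"])
tip=t+111.7*Rt[:,2]; print(o["time"],t,o["tcp_rot"],"tip",tip.round(1),"in well",(R.T@(tip-W)).round(2),"px wrist",proj(c,tip),"well px",proj(c,W),"side tip px",proj(b,tip),"well",proj(b,W))
cv2.imwrite("pics/w3.png",np.ascontiguousarray(np.vstack([cv2.resize(A,(600,300)),cv2.resize(B,(600,300),interpolation=cv2.INTER_CUBIC)])[:,:,::-1]))
E
```

```text
time: 8.78
tool_pos: [562.9, -35.4, 268.0]
tcp_rot: [-3.141, 0.612, -3.083]
contact_force: [-0.1, -0.0, -0.9]
grip_width: 26.0
8.875 [562.88306169 -35.45781671 268.43322312] [-3.14092955  0.61267547 -3.08334342] tip [627.  -31.8 177.1] in well [ 0.64 -2.26 10.73] px wrist [318.21024443 201.4984139 ] well px [320.80434196 197.50306756] side tip px [367.20609105 191.01901435] well [368.05389992 192.41652969]
```

View pics/w3.png

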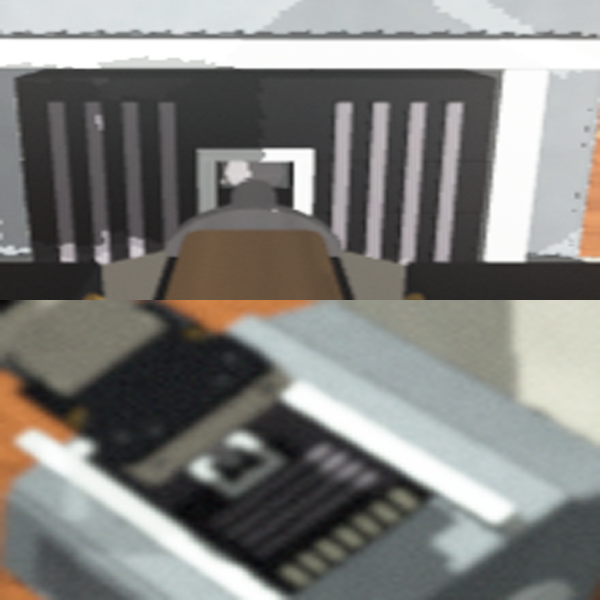

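```bash
cat > st.py <<'E'
from g import *
W=np.array([632.5,-29.2,167.9]);R=frame(0.059,0)
o=get_obs(); Rt=Ro.from_euler('xyz',o["tcp_rot"]).as_matrix(); t=np.array(o["tool_pos"])
tip=t+111.7*Rt[:,2]
print(o["time"],"tip in well",(R.T@(tip-W)).round(2),"F in well",(R.T@o["contact_force"]).round(1),"rot err",Ro.from_matrix(R@np.diag([-1,1,-1])@Rt.T).as_rotvec().round(3))
E
python3 -m handwheel '[[[6,0.4,-8.2],[0,0,0]],[[7,0.4,-10],[0,0,0]],[[6,0.3,-8.2],[0,0,0]],[[2.3,0.2,-3.3],[0,0,0]],[[0,0,0],[0,0,0]]]'; python3 st.py
python3 -m handwheel '[[[2.3,0.1,-3.3],[0,0,0]],[[0,0,0],[0,0,0]]]'; python3 st.py
```

```text
time: 9.5
tool_pos: [584.0, -34.0, 237.6]
tcp_rot: [3.142, 0.611, -3.083]
contact_force: [-2.7, -0.7, -0.0]
grip_width: 26.2
9.5 tip in well [  0.06  -2.03 -26.73] F in well [-2.2 -0.5  1.5] rot err [-0.    -0.     0.001]
time: 9.75
tool_pos: [586.2, -33.9, 234.6]
tcp_rot: [3.142, 0.611, -3.084]
contact_force: [-3.7, -0.9, 0.7]
grip_width: 25.8
9.75 tip in well [  0.23  -2.01 -30.39] F in well [-2.7 -0.7  2.7] rot err [-0.     0.     0.001]
```

```bash
python3 -m handwheel '[[[1.15,0.07,-1.65],[0,0,0]],[[0,0,0],[0,0,0]]]'; python3 st.py
python3 -m handwheel '[[[0.6,0.04,-0.8],[0,0,0]],[[0,0,0],[0,0,0]]]'; python3 st.py
python3 -m handwheel '[[[0.6,0.04,-0.8],[0,0,0]],[[0,0,0],[0,0,0]]]'; python3 st.py
```

```text
time: 10.0
tool_pos: [587.2, -33.9, 233.3]
tcp_rot: [-3.141, 0.611, -3.083]
contact_force: [-7.5, -0.9, 3.7]
grip_width: 25.8
10.0 tip in well [  0.31  -2.04 -32.08] F in well [-4.1 -0.5  7.4] rot err [0.    0.001 0.001]
time: 10.25
tool_pos: [587.8, -33.8, 233.3]
tcp_rot: [-3.141, 0.613, -3.083]
contact_force: [-13.0, -1.3, 10.1]
grip_width: 26.3
10.25 tip in well [  0.91  -2.04 -32.32] F in well [-4.9 -0.5 15.7] rot err [0.    0.002 0.001]
time: 10.5
tool_pos: [588.7, -33.8, 233.6]
tcp_rot: [-3.14, 0.614, -3.083]
contact_force: [-16.1, -0.8, 15.1]
grip_width: 26.3
10.5 tip in well [  2.01  -2.12 -32.62] F in well [-4.6  0.2 21.6] rot err [0.001 0.004 0.001]
```

```bash
python3 -m handwheel '[[[0.2,-4,0],[0,0,0]],[[0.4,-6,0],[0,0,0]],[[0.4,-7,0],[0,0,0]],[[0,0,0],[0,0,0]]]'; python3 st.py
python3 -m handwheel '[[[0.5,-8,0],[0,0,0]],[[0.5,-8,0],[0,0,0]],[[0.5,-8,0],[0,0,0]],[[0,0,0],[0,0,0]]]'; python3 st.py
```

```text
time: 11.0
tool_pos: [589.8, -51.3, 233.7]
tcp_rot: [-3.14, 0.615, -3.083]
contact_force: [-17.0, -1.7, 16.5]
grip_width: 26.0
11.0 tip in well [  2.13 -19.7  -32.61] F in well [-4.5 -0.7 23.3] rot err [0.001 0.004 0.001]
time: 11.5
tool_pos: [591.4, -75.6, 233.8]
tcp_rot: [-3.139, 0.615, -3.083]
contact_force: [-16.8, -1.7, 15.7]
grip_width: 25.9
11.5 tip in well [  2.33 -44.17 -32.61] F in well [-4.9 -0.7 22.6] rot err [0.002 0.004 0.002]
```

```bash
python3 -m handwheel '[[[0.5,-8,0],[0,0,0]],[[0.5,-8,0],[0,0,0]],[[0.3,-6,0],[0,0,0]],[[0,0,0],[0,0,0]]]'; python3 st.py
python3 -m handwheel '[[[0.3,-5,0],[0,0,0]],[[0.3,-4,0],[0,0,0]],[[0,0,0],[0,0,0]]]'; python3 st.py
```

```text
time: 12.0
tool_pos: [592.6, -97.6, 233.8]
tcp_rot: [-3.139, 0.615, -3.083]
contact_force: [-16.8, -1.6, 14.8]
grip_width: 25.8
12.0 tip in well [  2.33 -66.23 -32.58] F in well [-5.4 -0.6 21.8] rot err [0.002 0.004 0.001]
time: 12.38
tool_pos: [593.0, -104.3, 233.7]
tcp_rot: [3.139, 0.614, -3.083]
contact_force: [-15.8, 6.7, 18.3]
grip_width: 25.8
12.375 tip in well [  2.14 -72.47 -32.6 ] F in well [-2.1  7.6 23.8] rot err [-0.002  0.003 -0.001]
```

```bash
python3 -m handwheel '[[[0.2,-3,0],[0,0,0]],[[0.1,-2,0],[0,0,0]],[[0,0,0],[0,0,0]]]'; python3 st.py; python3 - <<'E'
from h import *
b=look("side",["filter_well"]); c=look("scene",["filter_well"])
A=cv2.resize(b["img"][150:262,320:470],(600,448),interpolation=cv2.INTER_CUBIC)
cv2.imwrite("pics/s4.png",np.ascontiguousarray(A[:,:,::-1]))
E
```

```text
time: 12.75
tool_pos: [593.1, -107.1, 233.5]
tcp_rot: [3.135, 0.613, -3.083]
contact_force: [-12.9, 13.3, 18.0]
grip_width: 26.2
12.75 tip in well [  1.82 -74.74 -32.78] F in well [ 0.4 14.  21.7] rot err [-0.005  0.002 -0.003]
side filter_well 0.87 [ 633.9 -150.2  152.7] [399. 229.]
scene filter_well 0.92 [ 657.7 -150.4  167.4] [319. 241.]
```

View pics/s4.png

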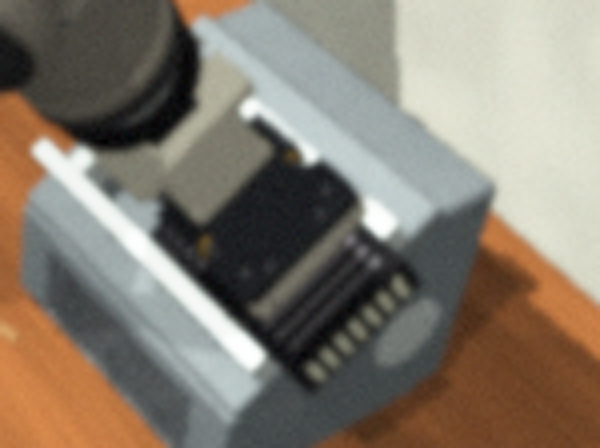

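```bash
python3 -m handwheel '[[[-3.4,-0.2,4.9],[0,0,0]],[[-3.4,-0.2,4.9],[0,0,0]],[[-0.1,2.5,0],[0,0,0]],[[-0.1,2,0],[0,0,0]],[[0,0,0],[0,0,0]]]'; python3 st.py
python3 -m handwheel '[[[-8,-0.4,11.5],[0,0,0]],[[-11.5,-0.7,16.4],[0,0,0]],[[-17,-1,24.6],[0,0,0]],[[-17,-1,24.6],[0,0,0]],[[0,0,20],[0,0,0]],[[0,0,0],[0,0,0]]]'; python3 st.py
python3 - <<'E'
from h import *
b=look("wrist",["filter_well"]); save(b,"w5.png",(150,80,490,320),2)
for w in [(632.5+.059*70,-29.2-70,167.9)]: print(proj(b,w))
E
```

```text
time: 13.58
tool_pos: [586.6, -106.9, 241.2]
tcp_rot: [-3.141, 0.612, -3.084]
contact_force: [-0.0, -0.7, -2.3]
grip_width: 26.0
13.575 tip in well [  0.9  -74.98 -22.74] F in well [-1.4 -0.7 -1.8] rot err [0.    0.001 0.001]
time: 14.32
tool_pos: [533.2, -110.4, 340.9]
tcp_rot: [-3.138, 0.616, -3.082]
contact_force: [-0.3, -0.0, -1.9]
grip_width: 25.3
14.325 tip in well [ 14.6  -75.61  89.65] F in well [-1.4 -0.  -1.4] rot err [0.003 0.005 0.002]
wrist filter_well 0.79 [628.4 -99.4 163.5] [324. 159.]
[323.74497275 166.77182495]
```

View pics/w5.png

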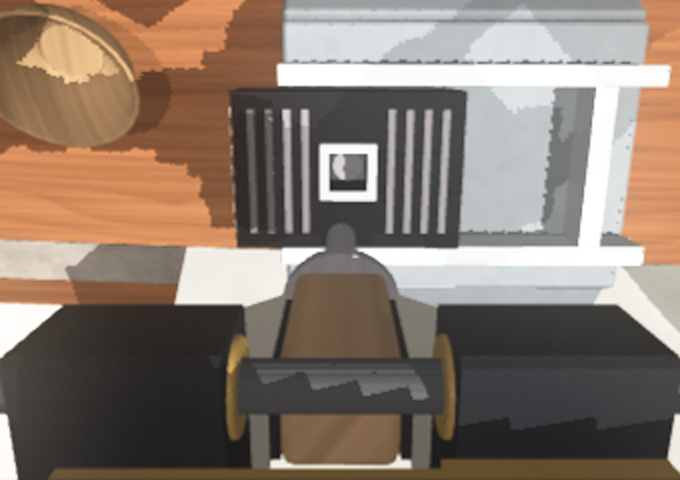

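```bash
python3 -m handwheel '[[[-3,20,0],[-0.0045,0.0764,0.008]],[[-6,42,0],[-0.0045,0.0764,0.008]],[[-6,46,0],[-0.0045,0.0764,0.008]],[[-6,46,0],[-0.0045,0.0764,0.008]],[[-6,46,0],[-0.0045,0.0764,0.008]],[[-6,46,0],[-0.0045,0.0764,0.008]],[[-6,46,0],[-0.0045,0.0764,0.008]],[[-6,46,0],[-0.0045,0.0764,0.008]],[[-5,45,0],[0,0,0]],[[0,0,0],[0,0,0]],[[0,0,0],[0,0,0]]]'
python3 - <<'E'
from g import *
o=get_obs(); Rt=Ro.from_euler('xyz',o["tcp_rot"]).as_matrix()
G=Ro.from_euler('xyz',[np.pi,0,-3.017]).as_matrix()
print(o["time"],"shift",np.array([483.2,272.5,126.7])-o["tool_pos"],"rot",Ro.from_matrix(G@Rt.T).as_rotvec().round(4))
E
```

```text
time: 15.8
tool_pos: [482.8, 273.0, 337.2]
tcp_rot: [3.124, -0.002, -3.023]
contact_force: [-0.2, -0.2, -2.2]
grip_width: 25.7
15.8 shift [   0.44226634   -0.48781004 -210.5250678 ] rot [-0.0172 -0.0043  0.0056]
```

```bash
python3 -m handwheel '[[[0.4,-0.5,-20],[-0.017,-0.004,0.006]],[[0,0,-35],[0,0,0]],[[0,0,-35],[0,0,0]],[[0,0,-25],[0,0,0]],[[0,0,0],[0,0,0]],[[0,0,0],[0,0,0]]]'
python3 - <<'E'
from g import *
o=get_obs(); print(o["tool_pos"],o["tcp_rot"])
t=np.array(o["tool_pos"])
out=[]
for n in("scene","side"):
    c=capture(n); tip=t-[0,0,111.7]; q=proj(c,tip); h=proj(c,(483,272.7,90))
    x,y=(q-[50,45]).astype(int); A=cv2.resize(c["img"][y:y+75,x:x+100],None,fx=4,fy=4,interpolation=cv2.INTER_CUBIC).copy()
    for p,col in((q,(255,0,0)),(h,(0,255,0)),(proj(c,t),(0,0,255))):
        z=((p-[x,y])*4).astype(int); cv2.circle(A,tuple(int(v) for v in z),3,col,-1)
    out.append(A)
cv2.imwrite("pics/s6.png",np.hstack(out)[:,:,::-1])
E
```

```text
time: 16.55
tool_pos: [484.1, 272.2, 224.6]
tcp_rot: [3.14, 0.003, -3.018]
contact_force: [-0.9, 0.6, -1.6]
grip_width: 25.8
[484.11546939 272.18449704 224.57785011] [ 3.14020486  0.00338172 -3.01835577]
```

View pics/s6.png

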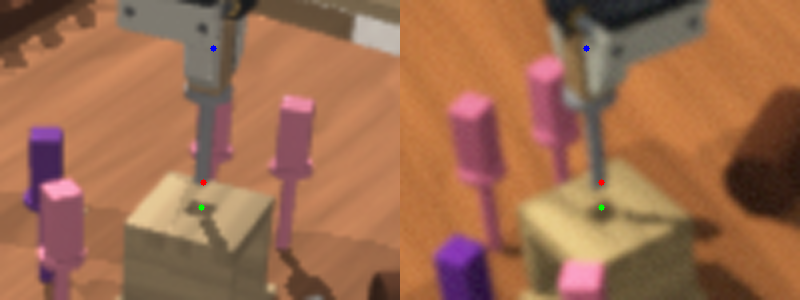

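```bash
python3 -m handwheel '[[[-0.4,0.2,-12],[0,0,0]],[[0,0,-18],[0,0,0]],[[0,0,-20],[0,0,0]],[[0,0,-20],[0,0,0]],[[0,0,-14],[0,0,0]],[[0,0,-8],[0,0,0]],[[0,0,-4],[0,0,0]],[[0,0,0],[0,0,0]],[[0,0,0],[0,0,0]]]'
```

```text
time: 17.77
tool_pos: [483.3, 273.0, 127.9]
tcp_rot: [3.14, 0.003, -3.017]
contact_force: [-0.1, -0.3, -1.5]
grip_width: 25.8
```

```bash
python3 -m handwheel '[[[0,0,-1.5],[0,0,0]],[[0,0,0],[0,0,0]]]'; python3 -m handwheel '[[[0,0,-0.8],[0,0,0]],[[0,0,0],[0,0,0]]]'
```

```text
time: 18.02
tool_pos: [483.3, 273.0, 126.4]
tcp_rot: [3.14, 0.003, -3.017]
contact_force: [-0.5, -0.5, 1.2]
grip_width: 25.5
time: 18.27
tool_pos: [483.3, 273.0, 126.3]
tcp_rot: [3.14, 0.003, -3.017]
contact_force: [-2.7, -0.4, 7.7]
grip_width: 25.7
```

Seated on its collar. Release slowly, then rise.

```bash
python3 -m handwheel '[[[0,0,0.5],[0,0,0]],[[0,0,0],[0,0,0]],[[0,0,0],[0,0,0]],[[0,0,0],[0,0,0]],[[0,0,0],[0,0,0]],[[0,0,0],[0,0,0]],[[0,0,0],[0,0,0]],[[0,0,0],[0,0,0]],[[0,0,0],[0,0,0]]]' 0; python3 -m handwheel '[[[0,0,10],[0,0,0]],[[0,0,25],[0,0,0]],[[0,0,40],[0,0,0]],[[0,0,40],[0,0,0]],[[0,0,40],[0,0,0]],[[0,0,20],[0,0,0]],[[0,0,0],[0,0,0]]]'
python3 - <<'E'
from g import *
out=[]
for n,(x,y) in (("scene",(300,120)),("side",(210,125))):
    c=look(n,["filter_well","jar","bowl","mallet","stand_hole"],1)
    out.append(cv2.resize(c["img"][y:y+75,x:x+100],None,fx=4,fy=4,interpolation=cv2.INTER_CUBIC))
w=capture("wrist"); out2=cv2.resize(w["img"][0:240],(800,300))
cv2.imwrite("pics/f.png",np.ascontiguousarray(np.vstack([np.hstack(out),out2])[:,:,::-1])); print(get_obs()["time"])
E
```

```text
time: 19.4
tool_pos: [482.9, 272.9, 125.6]
tcp_rot: [3.141, 0.002, -3.017]
contact_force: [0.0, -0.6, 0.3]
grip_width: 92.0
time: 20.27
tool_pos: [483.5, 273.1, 302.8]
tcp_rot: [3.14, 0.006, -3.017]
contact_force: [0.3, -0.1, -0.4]
grip_width: 91.9
scene filter_well 0.75 [ 652.9 -146.4  170.6] [318. 237.]
scene jar 0.86 [ 439.5 -293.1   60.5] [204. 271.]
scene bowl 0.78 [ 661.7 -303.2   17.7] [276. 336.]
scene mallet 0.69 [687.  331.5  45.2] [420. 188.]
scene stand_hole 0.92 [502.1 232.7  59.9] [351. 179.]
side filter_well 0.6 [ 635.5 -113.6  161.2] [390. 216.]
side jar 0.71 [ 405.8 -293.9   85.1] [347. 345.]
side bowl 0.95 [ 690.5 -305.4   28.2] [453. 301.]
side mallet 0.87 [656.3 316.6  48.3] [307. 153.]
side stand_hole 0.67 [479.9 240.5  72.4] [266. 178.]
20.925
```

View pics/f.png

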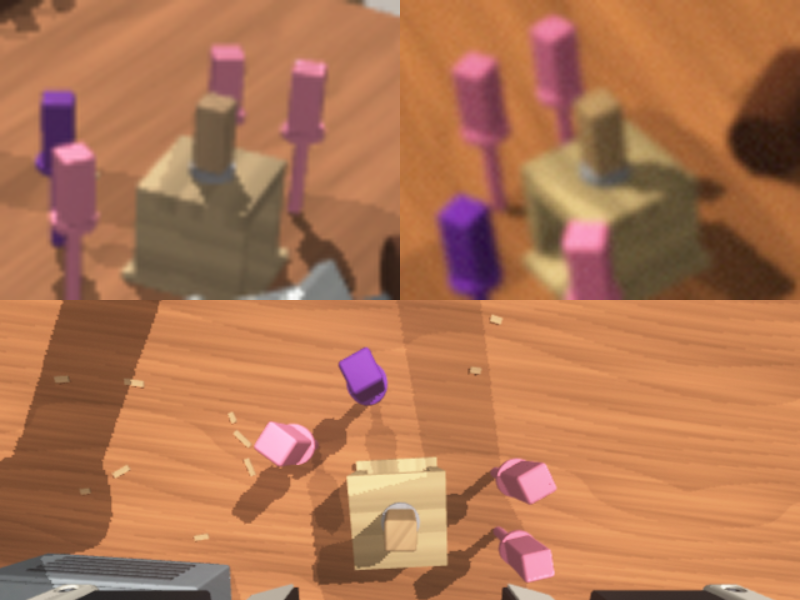

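The key hangs upright in the stand at scene (353,150), as it did at the start, and the gripper is clear. The bystanders are unmoved.

```bash
python3 -c "
from plant import bot
print(bot.close_job())"
```

```text
the job is handed in; nothing more can be done
None
```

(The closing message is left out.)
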